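# Park the culture plate in the free bay

## Robot

A 6-joint arm with a two-finger parallel gripper is mounted at the origin on a cart in front of the work surface, level with it; the furniture and walls round the work are solid. World frame = base frame: x ahead of the robot, y to its left, z up, the work surface at z = 0. Lengths are in mm, angles in degrees, forces in N, time in s.
With the tool pointing down it reaches from about 300 to 850 mm from the base axis. Payload 4.2 kg.
Tool frame: the origin (TCP) lies midway between the tips of the shut fingers; the grasp point (between the pads) lies 19 mm behind it; z points along the fingers, y is the line along which they close (so a half turn about z gives the same grasp; the last joint's range is limited). The gripper opens to 91 mm and grips with 3 to 60 N. Pads are 32 mm wide; open, the fingers measure 118 mm over their backs; the gripper's body (76 mm by 178 mm) begins 60 mm behind the grasp point.
Start: joints at [75.974, 18.312, 89.639, -0, 72.044, -1.146], TCP at [128.175, 560.548, 213.976] pointing down, gripper open.
Joint ranges: [-177.97, 177.97], [-48.28, 115.42], [12.27, 149.76], [-77.06, 257.06], [2.81, 150.46], [-146.56, 146.56]. Speed limits (degrees/s): [147.25, 147.25, 180, 180, 180, 180].

## Interface

Orientations are given as [roll, pitch, yaw] about the fixed x, y, z axes, in that order (R = Rz(yaw) Ry(pitch) Rx(roll)).
In Python, from workcell import env gives the robot as it stands.
- The arm moves only by the shell command python3 -m jog 'ROWS' [FORCE]. ROWS is a JSON object of lists of equal length, an entry for each row: "jaw": the finger opening in mm, from 0 to 91.2; "slide": the shift along the tool's x, y, z in units of 30 mm (1.0 is 30 mm), a list of three; "spin": the turn about the tool's z in units of 8 degrees (1.0 is 8 degrees). In form: {"jaw": [jaw, ...], "slide": [[dx, dy, dz], ...], "spin": [spin, ...]}. A call has 1 to 10 rows; each row shifts and turns the commanded pose from where the row before left it, along the tool's axes as they then stand; what a row does not reach is not made up. A row lasts 1/10 s, in which the tool goes at most 50 mm and 8.59 degrees, less where a joint would pass 70% of its speed; a pose out of reach is approached as far as the arm can. A call is refused whole if a number of a shift passes 1 or a number of a turn 1, either way. A call with a gripper value outside its range is refused whole. The fingers move at their own pace and stop on an object; FORCE is the grip in N (left out, the last holds). Time passes only in rows, so rows that do not move let the fingers close. It gives the time, the measured TCP pose, the force, the opening and the grip force at its end, in the units of the state.
- env.state(): the state, without advancing time (a new reading comes with each control period).
- env.grab_frame(name): name is "scene" or "top"; returns the picture (420x560x3 uint8, red, green, blue); there is no depth.
- env.camera_model(name): a dict with "fx", "fy", "cx", "cy" (pixels), "camera_from_world" (4x4, takes a point from world to camera coordinates). Camera axes: x right, y up, looking along -z (the intrinsics and any distortion apply to the point x, -y, -z); pixel columns grow to the right and rows downward; lengths in mm; the calibration is good to about 2 mm. A picture is of the moment at which its call begins. camera_model takes no time and is no camera call.
- env.job_done(): hands the job in; it is judged then, once.
The state is a dict: "time_s": time; "qpos": joint angles; "qvel": joint speeds; "effort": joint torques, N m; "ee_pos": TCP position; "ee_rot": TCP orientation; "force": force on the tool from outside, world axes, zero at the start; "torque": the same for the moment, N m; "gripper_width": finger opening in mm; "gripper_force": force on a finger pad.
Only numpy, scipy, OpenCV 4.12 (cv2) and the standard library are available. Lean on these libraries where they do the work, as an engineer would, in place of code of your own. Each camera call takes 0.05 s, during which the arm holds its last target. There are 200 camera calls.

## Task

Put the loose culture plate away in whichever bay of the parking station is free: slide it along the bench, without lifting it, until it sits fully home against the back stop; if the station's sliding keeper is in the way, first move it aside by its knob. Then bring the keeper to the middle of its rail so that it stands across both plates. Leave the plate that is already parked and the other things on the bench where they are.

Things in the scene. Friction and masses are not known exactly. Their poses are not given: they have to be found in the camera images.
- dock: grey plastic parking station fixed on the bench, 0.31 m wide (y), two bays side by side, open to -x, floorless: plates slide on the bench. Origin: bench level, between the bays, at the depth of a home plate's centre. Its frame, mm: stop face x=43; divider 8 thick on y=0 from x=-40; outer walls' inner faces y=+/-140, flaring outward x=-41 to -60. Walls 26 high; rail along y at x=62, posts 60 high.
- bay_left (a point): point on the bench in the middle of the left (+y) bay, 72 mm from the station's origin: a fully home plate's centre is here. The bay is 136 mm wide (y) for a plate 128 mm wide, its mouth faces -x of the station
- bay_right (a point): the same for the right (-y) bay, which is alike
- keeper (a joint): sliding keeper (aluminium strap on a black carriage): offset from the rail's middle in m along the station's y, -0.065 right end, 0 middle, +0.065 left end; friction 1.2 N, stays where left. Strap 30 mm wide over the bays, 40 to 44 mm up; its turned-down lip, 70 mm wide (y), 6 to 44 mm up, x = -56 to -52 mm of the station, bars a bay it stands before; at one end the other bay is open
- keeper_knob (a point): middle of the keeper's upright round black knob, 16 mm in diameter, standing on the strap from 47 to 92 mm above the bench; this point is 75 mm above the bench and at x = 0 in the station's frame, y = the keeper's value
- loose_plate: clear lidded culture plate, 86 (x) x 128 (y) x 20 mm high, 50 to 110 g, flat on the bench in front of the station, its long side roughly towards the robot; origin at the centre of its underside; too wide to grip across
- parked_plate: a second, similar culture plate, 86 x 128 x 20 mm, already home in one of the two bays (either one); origin at the centre of its underside
- blue_bottle: bystander: dark bottle with screw cap, 54 mm in diameter, 95 mm high, to the right; origin under its centre
- slide_box: bystander: box of slides, 35 x 85 x 36 mm, to the left; origin under its centre
- bench_timer: bystander: bench timer, 58 x 64 x 18 mm, to the left; origin under its centre
- marker: bystander: marker pen, 16 x 130 x 17 mm, to the right; origin under its centre
Not all that is in view belongs to the job. What is shaped like the loose_plate but yellow is not meant.

How it is judged (in metres and radians):
On the way, in this order (a step that is already met when the one before it is completed fails the run):
1. the loose plate is fully home in the free bay, the other plate still home in its own (((x of each of parked_plate, loose_plate in the frame of dock above -0.006 m and y of parked_plate in the frame of dock between 0.064 and 0.08 m and angle between the x axis of each of parked_plate, loose_plate and the x axis of dock, either way round below 0.06 rad and height (world z) of each of parked_plate, loose_plate below 0.005 m and y of loose_plate in the frame of dock between -0.08 and -0.064 m) or (x of each of parked_plate, loose_plate in the frame of dock above -0.006 m and y of parked_plate in the frame of dock between -0.08 and -0.064 m and angle between the x axis of each of parked_plate, loose_plate and the x axis of dock, either way round below 0.06 rad and height (world z) of each of parked_plate, loose_plate below 0.005 m and y of loose_plate in the frame of dock between 0.064 and 0.08 m))), for 0.2 s.
2. the keeper stands at the middle, across both plates (value of joint keeper between -0.012 and 0.012 m), for 0.2 s.
At the end, for the whole second after the job is handed in: Both plates sit flat on the bench, one in each bay, home within 6 mm of the back stop, within 8 mm of the bay's middle and square within 0.06 rad; the keeper is within 12 mm of the middle of its rail; all at rest (all of step 2 and ((x of each of parked_plate, loose_plate in the frame of dock above -0.006 m and y of parked_plate in the frame of dock between 0.064 and 0.08 m and angle between the x axis of each of parked_plate, loose_plate and the x axis of dock, either way round below 0.06 rad and height (world z) of each of parked_plate, loose_plate below 0.005 m and y of loose_plate in the frame of dock between -0.08 and -0.064 m) or (x of each of parked_plate, loose_plate in the frame of dock above -0.006 m and y of parked_plate in the frame of dock between -0.08 and -0.064 m and angle between the x axis of each of parked_plate, loose_plate and the x axis of dock, either way round below 0.06 rad and height (world z) of each of parked_plate, loose_plate below 0.005 m and y of loose_plate in the frame of dock between 0.064 and 0.08 m)) and linear speed of each of loose_plate, parked_plate below 0.01 m/s and velocity of joint keeper between -0.01 and 0.01 m/s); the robot touches nothing.
It fails at once if the loose plate is lifted off the bench (over 15 mm) or tipped (height (world z) of loose_plate above 0.015 m or angle between loose_plate's own z axis and vertical above 0.3 rad).
It fails at once if the parked plate is moved by more than 15 mm (distance of parked_plate from where it was at the start of the episode above 0.015 m).
It fails at once if a bystander is moved by more than 30 mm (distance of any of blue_bottle, slide_box, bench_timer, marker from where it was at the start of the episode above 0.03 m).
It also fails if it takes over 61 s, if anything falls off the work surface, if the arm or the gripper's body presses on something with over 40 N, if the wrist force passes 120 N, or if a joint passes its speed limit or range.

## Working session

There is one attempt and no reset: what is moved stays moved. The work goes in short steps, Python scripts to look and compute and a shell command to move; the robot and the scene stay as the last step left them, time stands still between calls to the robot, and variables do not carry over. Pictures are saved under pics/ and viewed, at most 10 in all, crops included, and the job is handed in when it is done.

```bash
mkdir -p pics; ls; cat > h.py <<'E'
import numpy as np,cv2
from workcell import env
def snap(n,f):
    im=env.grab_frame(n); cv2.imwrite('pics/'+f,im[:,:,::-1]); return im
def ray(n,u,v):
    m=env.camera_model(n);T=np.array(m["camera_from_world"]);R=T[:3,:3];o=-R.T@T[:3,3]
    d=R.T@np.array([(u-m["cx"])/m["fx"],-(v-m["cy"])/m["fy"],-1]);return o,d
def at(n,u,v,z):
    o,d=ray(n,u,v);return (o+d*(z-o[2])/d[2]).round(1)
def tri(uv1,uv2):
    o1,d1=ray("scene",*uv1);o2,d2=ray("top",*uv2)
    s=np.linalg.lstsq(np.c_[d1,-d2],o2-o1,rcond=None)[0]
    a=o1+s[0]*d1;b=o2+s[1]*d2;return ((a+b)/2).round(1),round(float(np.linalg.norm(a-b)),1)
E
python3 - <<'E'
from h import *
a=snap("scene","s0.png");b=snap("top","t0.png")
for n in("scene","top"):
    m=env.camera_model(n);print({k:(np.round(v,3).tolist()) for k,v in m.items()})
print(env.state())
E
```

```text
pics
{'fx': 456.765, 'fy': 456.765, 'cx': 281.756, 'cy': 210.17, 'camera_from_world': [[0.77, -0.637, 0.023, -400.205], [0.281, 0.372, 0.885, -208.365], [-0.572, -0.675, 0.466, -1001.13], [0.0, 0.0, 0.0, 1.0]]}
{'fx': 394.67, 'fy': 394.67, 'cx': 282.426, 'cy': 209.036, 'camera_from_world': [[0.013, -1.0, 0.008, 9.667], [0.994, 0.014, 0.109, -530.43], [-0.109, 0.007, 0.994, -1036.96], [0.0, 0.0, 0.0, 1.0]]}
{'time_s': 0.1, 'qpos': array([ 7.59743009e+01,  1.83476525e+01,  8.97006130e+01, -4.97111860e-04,
        7.20460418e+01, -1.14633090e+00]), 'qvel': array([ 0.08498083,  0.03958563, -0.16547949, -0.04901261, -0.00481118,
        0.08208472]), 'effort': array([ 1.27937725e-03, -4.13334489e+01, -2.32512671e+01,  7.27907941e-02,
        4.22061933e-02, -7.30366764e-05]), 'ee_pos': array([128.05785408, 560.07156471, 213.19953122]), 'ee_rot': array([-1.79905702e+02, -1.41414427e-03,  1.67120784e+02]), 'force': array([-0.42181394,  0.17723008, -0.11208151]), 'torque': array([0.06134663, 0.01952279, 0.00604868]), 'gripper_force': 0.0, 'gripper_width': 91.01032309257972}
```

View pics/s0.png

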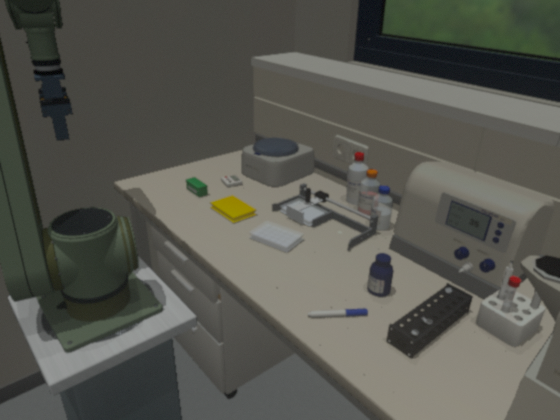

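View pics/t0.png

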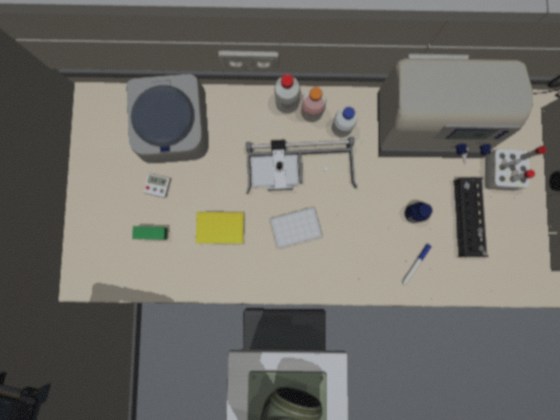

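The scene and top views show the station at top (300,165). A plate is parked in its left bay (275,170), and the keeper stands in front of that bay with its knob near (279,166), so the right bay is free. There are two plate-shaped things in front: a yellow one at top (220,228) and a clear one at top (297,228). The clear one fits, since yellow is excluded. I'll confirm with enlarged crops.

```bash
python3 - <<'E'
from h import *
b=cv2.imread('pics/t0.png');a=cv2.imread('pics/s0.png')
g=lambda i:np.clip(255*(i/255.)**.7,0,255).astype('uint8')
cv2.imwrite('pics/t0c.png',g(cv2.resize(b[130:255,235:365],None,fx=6,fy=4.8*1,interpolation=2) if 0 else cv2.resize(b[130:250,230:370],None,fx=5,fy=5,interpolation=2)))
cv2.imwrite('pics/s0c.png',g(cv2.resize(a[170:270,240:390],None,fx=5,fy=5,interpolation=2)))
E
```

```text
(no output)
```

View pics/t0c.png

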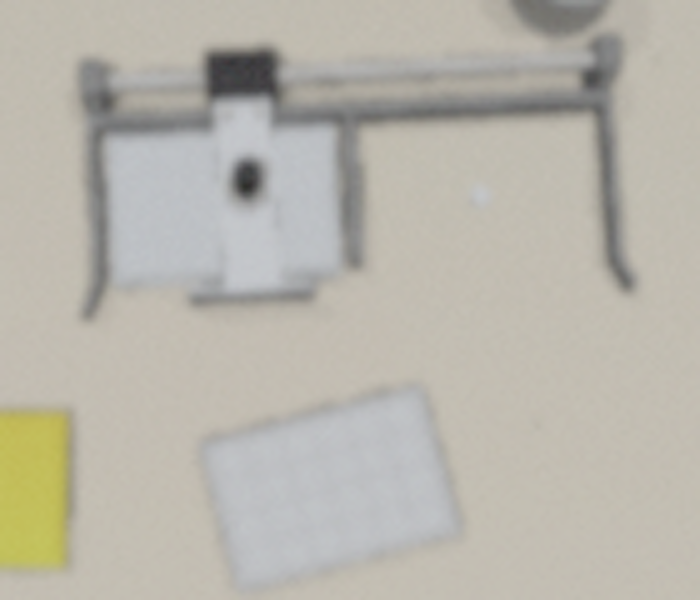

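View pics/s0c.png

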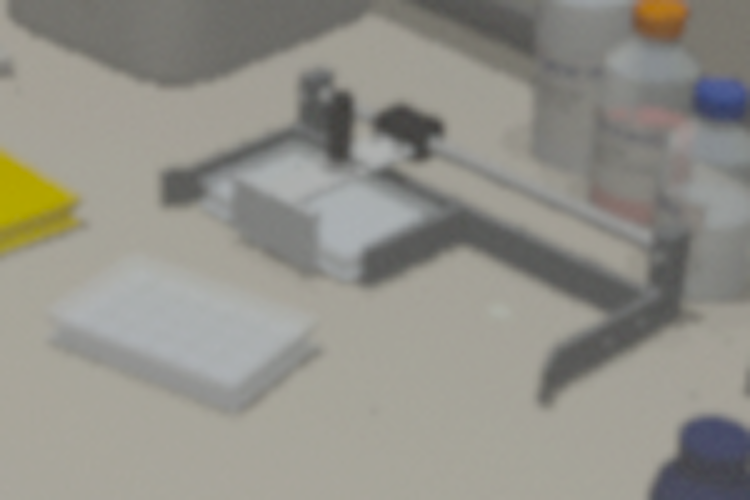

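The crops show the following:
- **Loose plate:** the clear one, with its top centre at about crop (332,487). Yellow is a separate thing.
- **Right bay:** empty.
- **Keeper:** at left, over the parked plate. Knob is at top-crop (247,180) and scene-crop (340,95–160).

```bash
cat >> h.py <<'E'
def tc(x,y): return (x+.5)/5-.5+230,(y+.5)/5-.5+130
def sc(x,y): return (x+.5)/5-.5+240,(y+.5)/5-.5+170
E
python3 - <<'E'
from h import *
print('cams',ray("scene",0,0)[0],ray("top",0,0)[0])
for n,s,t in [('plateL',(52,318),(202,440)),('plateB',(140,258),(420,386)),('plateR',(318,325),(465,530)),('plateF',(238,388),(238,588)),
 ('knobtop',(341,95),(247,166)),('postL',(317,72),(95,65)),('postR',(672,235),(606,42)),('divfront',(368,248),(355,265)),('wallRend',(545,365),(630,288)),('wallLend',(178,172),(87,316))]:
    print(n,tri(sc(*s),tc(*t)))
print('z-assumed')
for n,t,z in [('postL',(95,68),60),('postR',(606,45),60),('divF',(355,267),26),('wL',(87,318),26),('wR',(628,288),26),('stopL inner',(105,128),26),('stopR',(600,103),26),('divB',(350,125),26),
 ('lipL',(190,297),44),('lipR',(312,291),44),('knobtop',(247,166),92),('p',(202,440),20),('p',(420,386),20),('p',(465,530),20),('p',(238,588),20)]:
    print(n,at("top",*tc(*t),z))
E
```

```text
cams [-205.82206088 -853.25715275  659.8720533 ] [ 413.91883213   23.99258674 1088.49968651]
plateL (array([488.7,  65.9, -21.1]), 53.4)
plateB (array([494.6, -38.5,  69.1]), 91.0)
plateR (array([ 475.7, -103.3,   55. ]), 43.8)
plateF (array([467.8,  -4.8, -26.6]), 105.1)
knobtop (array([641.7,  28.5,  91.7]), 3.1)
postL (array([701.3, 111.5,  60.2]), 6.3)
postR (array([ 720.5, -163. ,   55.4]), 4.2)
divfront (array([605.4, -33.3,  27.5]), 4.5)
wallRend (array([ 594.3, -183. ,   26.7]), 2.9)
wallLend (array([577.6, 110.6,  26.4]), 10.0)
z-assumed
postL [702.3 109.5  60. ]
postR [ 719.1 -163.7   60. ]
divF [602.7 -31.9  26. ]
wL [572.5 113.6  26. ]
wR [ 593.3 -181.1   26. ]
stopL inner [678.2 106.1  26. ]
stopR [ 696.3 -166.4   26. ]
divB [681.9 -28.6  26. ]
lipL [582.   57.2  44. ]
lipR [586.2  -8.   44. ]
knobtop [642.9  27.6  92. ]
p [507.4  50.1  20. ]
p [538.5 -68.2  20. ]
p [460.4 -92.9  20. ]
p [427.6  29.4  20. ]
```

```bash
cat >> h.py <<'E'
def go(x,y,z,yaw,frm=None):
    """slide/spin total (in units) to reach target: slide given in axes AFTER the spin, and before it"""
    if frm is None:
        s=env.state();p=s['ee_pos'];w=s['ee_rot'][2]
    else: p,w=frm[:3],frm[3]
    d=np.array([x,y,z])-p
    f=lambda a:np.array([np.cos(a)*d[0]+np.sin(a)*d[1],np.sin(a)*d[0]-np.cos(a)*d[1],-d[2]])/30
    print('at',np.round(p,1),round(float(w),2),'spin',round(((w-yaw+180)%360-180)/8,3),'slide after spin',f(np.radians(yaw)).round(3),'before',f(np.radians(w)).round(3))
O=np.array([644.,-30.5]);TH=3.7
def dock(x,y,o=None,th=None):
    a=np.radians(TH if th is None else th);o=O if o is None else o
    return o+np.array([np.cos(a)*x-np.sin(a)*y,np.sin(a)*x+np.cos(a)*y])
E
python3 - <<'E'
from h import *
for n,s,t in [('+x+y',(140,258),(202,440)),('+x-y',(318,325),(420,386)),('-x-y',(236,388),(465,530)),('-x+y',(52,318),(238,588))]:
    print(n,tri(sc(*s),tc(*t)), at('scene',*sc(*s),20))
th=np.radians(15);c=np.array([483.5,-20.4])
e=c+(64+16+25)*np.array([-np.sin(th),np.cos(th)])
print(e);go(*e,40,105)
E
```

```text
+x+y (array([507.6,  50.3,  17.1]), 0.1) [504.3  46.3  20. ]
+x-y (array([538.8, -68.4,  17.2]), 0.1) [535.6 -71.8  20. ]
-x-y (array([460. , -92.7,  19.1]), 1.1) [458.6 -93.5  20. ]
-x+y (array([428.3,  29. ,  15.5]), 1.6) [424.5  22.4  20. ]
[456.32400026  81.02221176]
at [128.1 560.1 213.2] 167.12 spin 7.765 slide after spin [-18.256   6.436   5.773] before [-14.226 -13.128   5.773]
```

```bash
python3 -m jog '{"jaw":[40,40,40,40,40,40,40,40],"slide":[[0,0,0],[0,0,0],[0,0,0],[0,0,0],[0,0,0],[0,0,0],[0,0,0],[0,0,0]],"spin":[0.97,0.97,0.97,0.97,0.97,0.97,0.97,0.97]}'
python3 -m jog '{"jaw":[40,40,40,40,40,40,40,40,40,40],"slide":[[-0.9,0.3,0],[-0.9,0.3,0],[-0.9,0.3,0],[-0.9,0.3,0],[-0.9,0.3,0],[-0.9,0.3,0],[-0.9,0.3,0],[-0.9,0.3,0],[-0.9,0.3,0],[-0.9,0.3,0]],"spin":[0,0,0,0,0,0,0,0,0,0]}'
python3 -m jog '{"jaw":[40,40,40,40,40,40,40,40,40,40],"slide":[[-0.9,0.3,0],[-0.9,0.3,0.5],[-0.9,0.3,0.8],[-0.9,0.3,0.8],[-0.9,0.3,0.8],[-0.9,0.3,0.8],[-0.9,0.4,0.8],[-0.9,0.4,0.8],[-0.9,0.4,0.4],[-0.9,0.4,0]],"spin":[0,0,0,0,0,0,0,0,0,0]}'
python3 - <<'E'
from h import *
go(456.3,81,7,105)
E
```

```text
time_s: 0.9
ee_pos: [128.1, 560.2, 213.5]
ee_rot: [-180.0, 0.1, 104.7]
force: [0.2, -0.8, 0.5]
gripper_width: 39.9
gripper_force: 0.0
time_s: 1.9
ee_pos: [285.4, 321.9, 213.7]
ee_rot: [-180.0, 0.0, 105.1]
force: [-0.5, 0.6, -0.2]
gripper_width: 39.6
gripper_force: 0.0
time_s: 2.9
ee_pos: [452.6, 87.5, 40.9]
ee_rot: [-179.7, -0.0, 105.0]
force: [-0.4, 0.4, -0.0]
gripper_width: 40.0
gripper_force: 0.0
at [452.6  87.5  40.9] 105.03 spin 0.003 slide after spin [-0.241  0.063  1.129] before [-0.241  0.063  1.129]
```

```bash
python3 -m jog '{"jaw":[40,40,40,40,40,40,40],"slide":[[0,0,0.5],[0,0.06,0.5],[0,0,0.13],[-0.3,0,0],[-0.3,0,0],[-0.3,0,0],[-0.2,0,0]],"spin":[0,0,0,0,0,0,0]}'
python3 - <<'E'
from h import *
p=dock(-155,9);print(p);go(*p,7,93.7)
E
```

```text
time_s: 3.6
ee_pos: [464.7, 56.6, 9.6]
ee_rot: [179.9, 0.0, 105.0]
force: [-0.4, 1.0, 0.1]
gripper_width: 39.8
gripper_force: 0.2
[488.74228839 -31.52126721]
at [464.7  56.6   9.6] 105.0 spin 1.413 slide after spin [-2.984  0.611  0.088] before [-3.046  0.015  0.088]
```

```bash
python3 -m jog '{"jaw":[40,40,40,40,40,40,40,40,40,40],"slide":[[-0.3,0.03,0],[-0.3,0.03,0],[-0.3,0.03,0],[-0.3,0.03,0],[-0.3,0.03,0],[-0.3,0.03,0],[-0.3,0.03,0],[-0.3,0.03,0],[-0.3,0.03,0],[-0.2,0.03,0]],"spin":[0.14,0.14,0.14,0.14,0.14,0.14,0.14,0.14,0.14,0.14]}'
python3 -m jog '{"jaw":[40,40],"slide":[[0,0,0],[0,0,0]],"spin":[0,0]}'
python3 - <<'E'
from h import *
g=lambda i:np.clip(255*(i/255.)**.7,0,255).astype('uint8')
a=snap("top","t1.png")[:,:,::-1];b=snap("scene","s1.png")[:,:,::-1]
cv2.imwrite('pics/c1.png',g(np.vstack([cv2.resize(a[130:250,230:370],None,fx=5,fy=5,interpolation=2)])))
p=dock(-155,9);go(*p,7,93.7)
E
```

```text
time_s: 4.6
ee_pos: [488.4, -27.3, 9.0]
ee_rot: [-180.0, -0.0, 93.7]
force: [-0.0, -0.2, 0.3]
gripper_width: 40.0
gripper_force: 0.2
time_s: 4.8
ee_pos: [488.1, -26.6, 9.0]
ee_rot: [-180.0, -0.0, 93.8]
force: [-0.4, 0.2, 0.6]
gripper_width: 39.8
gripper_force: 0.0
at [488.  -26.3   9. ] 93.86 spin 0.02 slide after spin [-0.177  0.012  0.066] before [-0.177  0.011  0.066]
```

View pics/c1.png

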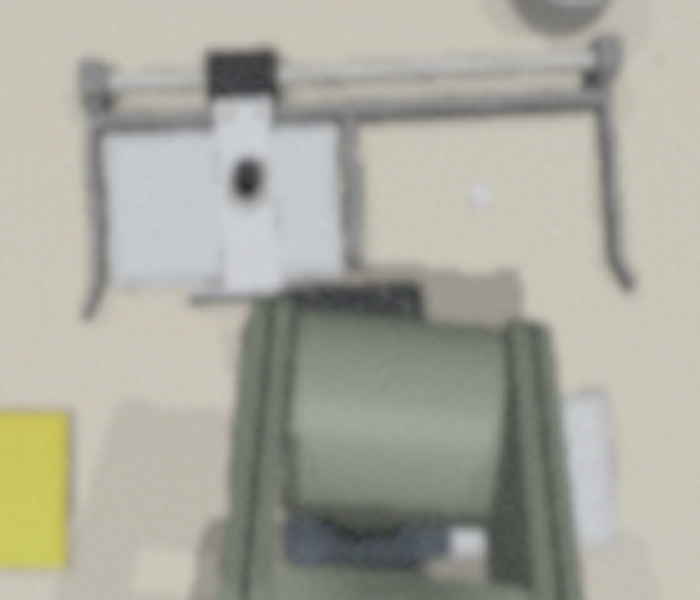

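The picture shows the plate's right end sticking out past the arm, with corners at crop (608,393) and (613,543). I'll back the tool off, then measure the plate clear of the arm.

```bash
python3 - <<'E'
from h import *
for t in [(608,393),(613,543)]: print(at('top',*tc(*t),20))
print(dock(-112,-136),dock(-198,-136))
E
python3 -m jog '{"jaw":[91,91,91,91,91,91,91,91,91,91],"slide":[[0.3,0,0],[0.5,0,0],[0,0,-1],[0,0,-1],[0,-0.6,-0.6],[0,-0.8,0],[0,-1,0],[0,-1,0],[0,-1,0],[0,-0.8,0]],"spin":[0,0,0,0,0,0,0,0,0,0]}'
python3 - <<'E'
from h import *
g=lambda i:np.clip(255*(i/255.)**.7,0,255).astype('uint8')
a=snap("top","t2.png")[:,:,::-1];b=snap("scene","s2.png")[:,:,::-1]
cv2.imwrite('pics/c2.png',g(cv2.resize(a[130:250,230:370],None,fx=5,fy=5,interpolation=2)))
E
```

```text
[ 536.1 -170.9   20. ]
[ 454.5 -173.1   20. ]
[ 541.00984468 -173.44414261] [ 455.1891015  -178.99392112]
time_s: 5.9
ee_pos: [328.7, -12.3, 86.9]
ee_rot: [-179.9, -0.0, 93.9]
force: [0.3, 0.9, -0.2]
gripper_width: 90.9
gripper_force: 0.0
```

View pics/c2.png

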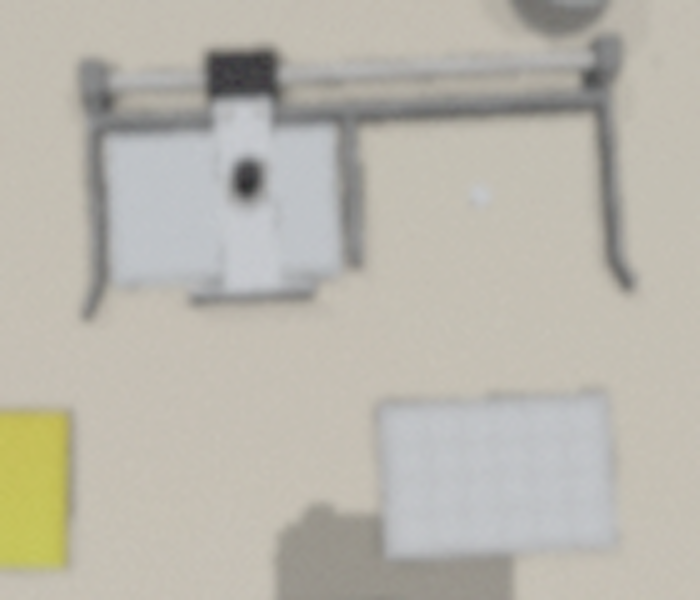

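The plate lies square in front of the free right bay, with corners at crop (378,400), (607,392), (615,547) and (386,558).

```bash
python3 - <<'E'
from h import *
P=np.array([at('top',*tc(*t),20)[:2] for t in [(378,400),(607,392),(615,547),(386,558)]])
print(P, P.mean(0))
c,s=np.cos(np.radians(TH)),np.sin(np.radians(TH));R=np.array([[c,s],[-s,c]])
print('dock',((P-O)@R.T).round(1),((P.mean(0)-O)@R.T).round(1))
Q=np.array([at('top',*tc(*t),26)[:2] for t in [(350,120),(355,266),(603,105),(614,262),(97,130),(98,275)]])
print('walls',((Q-O)@R.T).round(1))
for d in(P[0]-P[1],P[3]-P[2]):print(np.degrees(np.arctan2(-d[0],d[1])))
m=P.mean(0)
# push start: 16+20 behind -x edge
a=np.radians(4);e=m-(43+16+20)*np.array([np.cos(a),np.sin(a)])
print('start',e)
for y in(3.7,183.7):go(*e,60,y)
print(env.state()['qpos'].round(1))
E
```

```text
[[ 530.5  -45.4]
 [ 536.7 -170.3]
 [ 452.3 -174.2]
 [ 444.8  -50.3]] [ 491.075 -110.05 ]
dock [[-114.2   -7.5]
 [-116.1 -132.6]
 [-200.6 -131. ]
 [-200.1   -6.9]] [-157.7  -69.5]
walls [[  40.7   -0.6]
 [ -40.7    1.2]
 [  42.2 -140.5]
 [ -45.7 -140.3]
 [  42.   138.6]
 [ -38.7  141.4]]
2.841813340742556
3.4640406647647235
start [ 412.26744003 -115.56076143]
at [327.  -12.3  86.6] 93.86 spin 11.27 slide after spin [2.616 3.618 0.887] before [-3.626  2.605  0.887]
at [327.  -12.3  86.6] 93.86 spin -11.23 slide after spin [-2.616 -3.618  0.887] before [-3.626  2.605  0.887]
[ -4.2   4.5 129.6   0.   46.2  -8.1]
```

```bash
python3 -m jog '{"jaw":[91,91,91,91,91,91,91,91,91,91],"slide":[[0,0,0],[0,0,0],[0,0,0],[0,0,0],[0,0,0],[0,0,0],[0,0,0],[0,0,0],[0,0,0],[0,0,0]],"spin":[1,1,1,1,1,1,1,1,1,1]}'
python3 -m jog '{"jaw":[91,91,91,91,91,91,91],"slide":[[0,0,0],[0,0,0],[0.6,0.9,0.2],[0.6,0.9,0.2],[0.7,0.9,0.2],[0.7,0.9,0.2],[0,0,0]],"spin":[0.7,0.57,0,0,0,0,0]}'
python3 - <<'E'
from h import *
go(*dock(-157.7-79,-70),9,3.7)
go(*dock(-157.7-65,-70),9,3.7)
E
```

```text
time_s: 7.0
ee_pos: [332.4, -12.5, 87.2]
ee_rot: [180.0, -0.1, 13.5]
force: [-0.2, 0.3, 0.4]
gripper_width: 91.3
gripper_force: 0.0
time_s: 7.7
ee_pos: [420.5, -118.2, 62.7]
ee_rot: [179.9, -0.2, 3.6]
force: [-0.5, 0.6, 0.2]
gripper_width: 90.9
gripper_force: 0.0
at [ 420.5 -118.2   62.7] 3.57 spin -0.017 slide after spin [-0.267 -0.103  1.791] before [-0.267 -0.103  1.791]
at [ 420.5 -118.2   62.7] 3.57 spin -0.017 slide after spin [ 0.2   -0.103  1.791] before [ 0.199 -0.104  1.791]
```

```bash
python3 -m jog '{"jaw":[91,91,91,91,91,91,91,91,91,91],"slide":[[-0.27,-0.1,0.6],[0,0,0.6],[0,0,0.59],[0.2,0,0],[0.2,0,0],[0.2,0,0],[0.2,0,0],[0.2,0.02,0],[0.2,0.02,0],[0.2,0.02,0]],"spin":[0,0,0,0,0,0,0,0,0,0]}'
python3 -m jog '{"jaw":[91,91,91,91,91,91,91,91,91,91],"slide":[[0.2,0.02,0],[0.2,0.02,0],[0.2,0,0],[0.2,0,0],[0.2,0,0],[0.2,0,0],[0.2,0,0],[0.2,0,0],[0.1,0,0],[0,0,0]],"spin":[0,0,0,0,0,0,0,0,0,0]}'
python3 - <<'E'
from h import *
go(*dock(-63,-72),9,3.7)
a=snap("top","t3.png")[:,:,::-1];b=snap("scene","s3.png")[:,:,::-1]
g=lambda i:np.clip(255*(i/255.)**.7,0,255).astype('uint8')
cv2.imwrite('pics/c3.png',g(np.hstack([cv2.resize(a[130:250,290:370],None,fx=5,fy=5,interpolation=2),cv2.resize(b[170:290,310:390],None,fx=5,fy=5,interpolation=2)])))
E
```

```text
time_s: 8.7
ee_pos: [450.0, -112.4, 9.5]
ee_rot: [180.0, -0.0, 3.7]
force: [-0.5, -0.7, 0.3]
gripper_width: 90.9
gripper_force: 0.2
time_s: 9.7
ee_pos: [501.1, -110.3, 9.3]
ee_rot: [180.0, -0.0, 3.7]
force: [0.6, 0.3, 0.5]
gripper_width: 91.2
gripper_force: 0.0
at [ 501.1 -110.3    9.3] 3.69 spin -0.001 slide after spin [2.826 0.054 0.011] before [2.826 0.053 0.011]
```

View pics/c3.png

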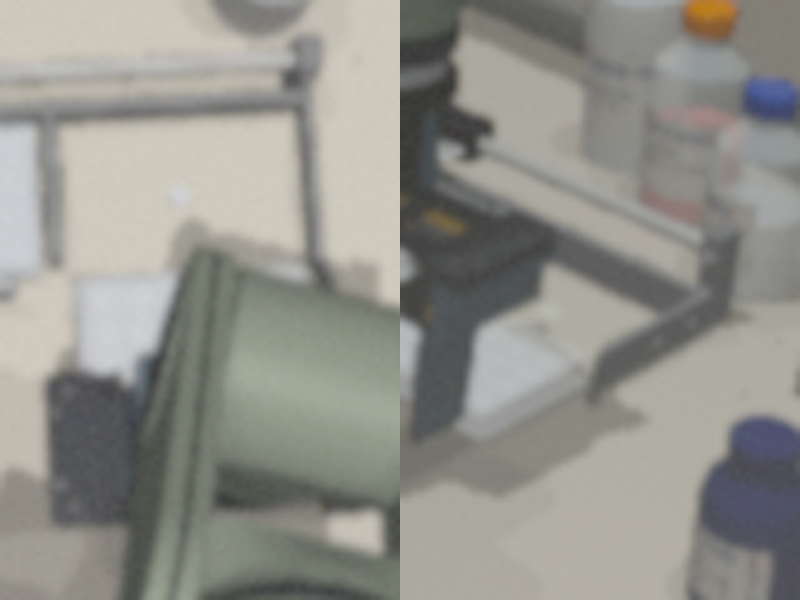

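Left crop: the plate's front-left corner is at (78,280), between the divider end (55,262) and the right wall. Right crop: the plate's right edge clears the right wall's flared end. I'll check the numbers.

```bash
python3 - <<'E'
from h import *
c,s=np.cos(np.radians(TH)),np.sin(np.radians(TH));R=np.array([[c,s],[-s,c]])
for t,z in [((377,280),20),((380,340),20),((363,264),26),((620,272),26)]:print(R@(at('top',*tc(*t),z)[:2]-O))
for t in [(590-300-300+300,362)]:pass
# scene crop right: plate +x-y corner (187,362) in 400-offset -> px
u,v=310+187/5,170+362/5;print(R@(at('scene',u,v,20)[:2]-O), R@(at('scene',310+195/5,170+400/5,0)[:2]-O))
E
```

```text
[-47.99861627 -10.82510214]
[-81.24557295 -10.47887762]
[-39.79195431  -3.23888441]
[ -51.2537411  -143.29115124]
[ -50.76722272 -140.41655564] [ -50.99055973 -148.51903184]
```

```bash
python3 -m jog '{"jaw":[91,91,91,91,91,91,91,91,91,91],"slide":[[0.15,0,0],[0.15,0,0],[0.15,0,0],[0.15,0,0],[0.15,0,0],[0.15,0,0],[0.15,0,0],[0.15,0,0],[0.15,0,0],[0.15,0,0]],"spin":[0,0,0,0,0,0,0,0,0,0]}'
python3 -m jog '{"jaw":[91,91,91,91,91,91,91,91,91,91],"slide":[[0.15,0,0],[0.15,0,0],[0.15,0,0],[0.15,0,0],[0.15,0,0],[0.15,0,0],[0.15,0,0],[0.1,0,0],[0.1,0,0],[0.0,0,0]],"spin":[0,0,0,0,0,0,0,0,0,0]}'
python3 - <<'E'
from h import *
go(*dock(-59,-72),9,3.7)
E
```

```text
time_s: 10.8
ee_pos: [545.7, -107.4, 9.3]
ee_rot: [-180.0, 0.0, 3.7]
force: [-0.6, -0.5, 0.4]
gripper_width: 91.0
gripper_force: 0.2
time_s: 11.8
ee_pos: [583.4, -105.0, 9.3]
ee_rot: [180.0, -0.0, 3.7]
force: [0.7, 0.4, 0.6]
gripper_width: 91.0
gripper_force: 0.0
at [ 583.4 -105.     9.3] 3.69 spin -0.001 slide after spin [0.21  0.053 0.012] before [0.21  0.053 0.012]
```

```bash
python3 -m jog '{"jaw":[91,91,91,91,91,91],"slide":[[0.04,0,0],[0.04,0,0],[0.04,0,0],[0.04,0,0],[0.03,0,0],[0,0,0]],"spin":[0,0,0,0,0,0]}'
python3 -m jog '{"jaw":[91,91,91],"slide":[[0.04,0,0],[0.03,0,0],[0,0,0]],"spin":[0,0,0]}'
python3 -m jog '{"jaw":[91,91,91],"slide":[[0.03,0,0],[0.03,0,0],[0,0,0]],"spin":[0,0,0]}'
```

```text
time_s: 12.4
ee_pos: [588.7, -104.6, 9.3]
ee_rot: [-180.0, -0.0, 3.7]
force: [0.7, 0.3, 0.5]
gripper_width: 91.0
gripper_force: 0.0
time_s: 12.7
ee_pos: [590.5, -104.5, 9.3]
ee_rot: [-180.0, 0.0, 3.7]
force: [-1.4, -0.2, 0.1]
gripper_width: 91.3
gripper_force: 0.2
time_s: 13.0
ee_pos: [590.6, -104.5, 9.3]
ee_rot: [-180.0, 0.2, 3.7]
force: [-4.9, -0.9, 4.6]
gripper_width: 90.9
gripper_force: 2.6
```

```bash
python3 -m jog '{"jaw":[91,91,91,91,91,91,91,91,91,91],"slide":[[-0.1,0,0],[-0.3,0,0],[-0.8,0,0],[-1,0,-0.5],[-1,0,-0.9],[-1,0,-0.9],[-1,0,-0.9],[-1,0,-0.5],[-1,0,0],[-0.5,0,0]],"spin":[0,0,0,0,0,0,0,0,0,0]}'
python3 - <<'E'
from h import *
g=lambda i:np.clip(255*(i/255.)**.7,0,255).astype('uint8')
a=snap("top","t4.png")[:,:,::-1];b=snap("scene","s4.png")[:,:,::-1]
cv2.imwrite('pics/c4.png',g(cv2.resize(a[130:230,230:370],None,fx=5,fy=5,interpolation=2)))
E
```

```text
time_s: 14.0
ee_pos: [359.5, -118.9, 120.6]
ee_rot: [180.0, -0.0, 3.6]
force: [-0.3, -0.2, 1.4]
gripper_width: 91.4
gripper_force: 0.0
```

View pics/c4.png

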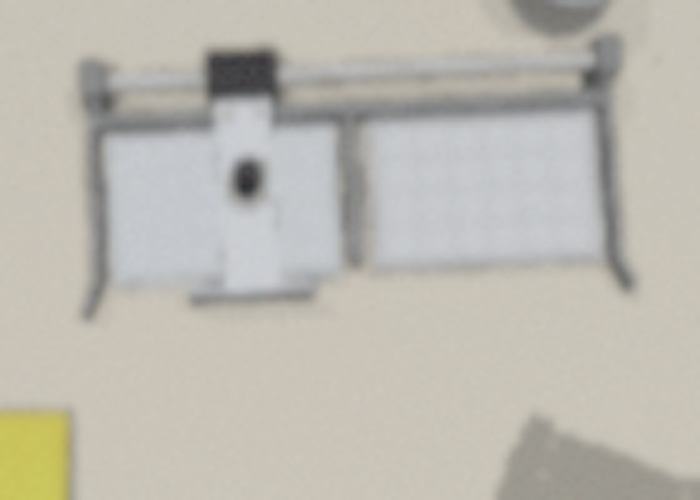

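The plate sits against the stop, corners at about (368,115), (593,108), (600,262) and (372,270), with its front edge in line with the parked plate's. It is home. Next is the keeper: the knob measured 91.7 mm at its top (expected 92) at a keeper value of about +58 mm.

```bash
python3 - <<'E'
from h import *
c,s=np.cos(np.radians(TH)),np.sin(np.radians(TH));R=np.array([[c,s],[-s,c]])
print(R@(np.array([641.7,28.5])-O),R@(np.array([642.9,27.6])-O))
go(*dock(1,58.5),121,3.7)
E
```

```text
[ 1.51220026 59.02544579] [ 2.65161993 58.04988296]
at [ 360.1 -118.9  120.2] 3.61 spin -0.011 slide after spin [ 9.667 -4.281 -0.026] before [ 9.66  -4.297 -0.026]
```

```bash
python3 -m jog '{"jaw":[60,60,60,60,60,60,60,60,60,60],"slide":[[0.97,-0.43,0],[0.97,-0.43,0],[0.97,-0.43,0],[0.97,-0.43,0],[0.97,-0.43,0],[0.97,-0.43,0],[0.97,-0.43,0],[0.97,-0.43,0],[0.97,-0.43,0],[0.97,-0.43,0]],"spin":[0,0,0,0,0,0,0,0,0,0]}'
python3 -m jog '{"jaw":[60,60,60],"slide":[[0,0,0],[0,0,0],[0,0,0]],"spin":[0,0,0]}'
python3 - <<'E'
from h import *
go(*dock(1,58.5),57,3.7)
E
```

```text
time_s: 15.1
ee_pos: [646.5, 29.7, 119.1]
ee_rot: [-180.0, -0.0, 3.7]
force: [0.1, -0.1, -0.5]
gripper_width: 60.2
gripper_force: 0.0
time_s: 15.4
ee_pos: [643.4, 28.1, 119.5]
ee_rot: [-180.0, 0.1, 3.7]
force: [-1.3, -0.2, -0.9]
gripper_width: 60.1
gripper_force: 0.0
at [643.4  28.1 119.5] 3.68 spin -0.003 slide after spin [-7.300e-02 -1.000e-03  2.084e+00] before [-7.300e-02 -1.000e-03  2.084e+00]
```

```bash
python3 -m jog '{"jaw":[60,60,60,60,60,40,20,0,0,0],"slide":[[-0.05,0,0.5],[0,0,0.5],[0,0,0.5],[0,0,0.5],[0,0,0.08],[0,0,0],[0,0,0],[0,0,0],[0,0,0],[0,0,0]],"spin":[0,0,0,0,0,0,0,0,0,0]}' 6
python3 -m jog '{"jaw":[0,0,0],"slide":[[0,0,0],[0,0,0],[0,0,0]],"spin":[0,0,0]}'
python3 - <<'E'
from h import *
c,s=np.cos(np.radians(TH)),np.sin(np.radians(TH));R=np.array([[c,s],[-s,c]])
print(R@(env.state()['ee_pos'][:2]-O))
go(*dock(0,0),57,3.7)
E
```

```text
time_s: 16.4
ee_pos: [642.7, 28.1, 58.4]
ee_rot: [-180.0, -0.0, 3.7]
force: [-0.2, 0.0, -0.3]
gripper_width: 22.9
gripper_force: 0.0
time_s: 16.7
ee_pos: [642.6, 28.3, 58.2]
ee_rot: [-180.0, -0.0, 3.7]
force: [-1.2, 0.9, 2.5]
gripper_width: 15.9
gripper_force: 6.0
[ 2.42656224 58.79493715]
at [642.6  28.3  58.2] 3.68 spin -0.002 slide after spin [-0.081  1.96   0.041] before [-0.08   1.96   0.041]
```

Gripped: the opening is 15.9 mm for a 16 mm knob. Next I move it 58.8 mm toward the dock's -y, which is tool +y.

```bash
python3 -m jog '{"jaw":[0,0,0,0,0,0,0,0,0,0],"slide":[[0,0.2,0],[0,0.25,0],[0,0.25,0],[0,0.25,0],[0,0.25,0],[0,0.25,0],[0,0.25,0],[0,0.16,0],[0,0.1,0],[0,0,0]],"spin":[0,0,0,0,0,0,0,0,0,0]}'
python3 -m jog '{"jaw":[0,0],"slide":[[0,0,0],[0,0,0]],"spin":[0,0]}'
python3 - <<'E'
from h import *
go(*dock(0,0),57,3.7)
E
```

```text
time_s: 17.7
ee_pos: [646.5, -31.5, 58.2]
ee_rot: [179.9, -0.0, 3.7]
force: [-0.3, -0.6, 4.6]
gripper_width: 15.5
gripper_force: 6.0
time_s: 17.9
ee_pos: [646.5, -31.3, 58.2]
ee_rot: [179.9, -0.0, 3.7]
force: [0.2, -1.3, 4.8]
gripper_width: 15.8
gripper_force: 6.0
at [646.5 -31.3  58.2] 3.7 spin 0.0 slide after spin [-0.082 -0.032  0.038] before [-0.082 -0.032  0.038]
```

```bash
python3 -m jog '{"jaw":[60,60,60,60,60,60,60,60,60,60],"slide":[[0,0,0],[0,0,0],[0,0,0],[0,0,0],[0,0,-0.5],[0,0,-1],[0,0,-1],[0,0,-1],[-1,0,0],[-1,0,0]],"spin":[0,0,0,0,0,0,0,0,0,0]}'
python3 -m jog '{"jaw":[60,60,60,60,60,60,60,60,60,60],"slide":[[-1,0,0],[-1,0,0],[-1,0,0],[-1,0,0],[-1,0,0],[-1,0,0],[-1,0,0],[-0.5,0,0],[0,0,0],[0,0,0]],"spin":[0,0,0,0,0,0,0,0,0,0]}'
python3 - <<'E'
from h import *
g=lambda i:np.clip(255*(i/255.)**.7,0,255).astype('uint8')
a=snap("top","t5.png")[:,:,::-1];b=snap("scene","s5.png")[:,:,::-1]
cv2.imwrite('pics/c5.png',g(np.vstack([cv2.resize(a[140:200,230:370],None,fx=5,fy=5,interpolation=2),cv2.resize(b[180:240,250:390],None,fx=5,fy=5,interpolation=2)])[:600]))
E
```

```text
time_s: 18.9
ee_pos: [586.5, -34.4, 163.7]
ee_rot: [180.0, -0.1, 3.7]
force: [0.2, 0.6, -0.7]
gripper_width: 59.7
gripper_force: 0.0
time_s: 19.9
ee_pos: [363.3, -49.0, 163.4]
ee_rot: [180.0, -0.1, 3.7]
force: [0.1, -0.6, -0.2]
gripper_width: 59.9
gripper_force: 0.0
```

View pics/c5.png

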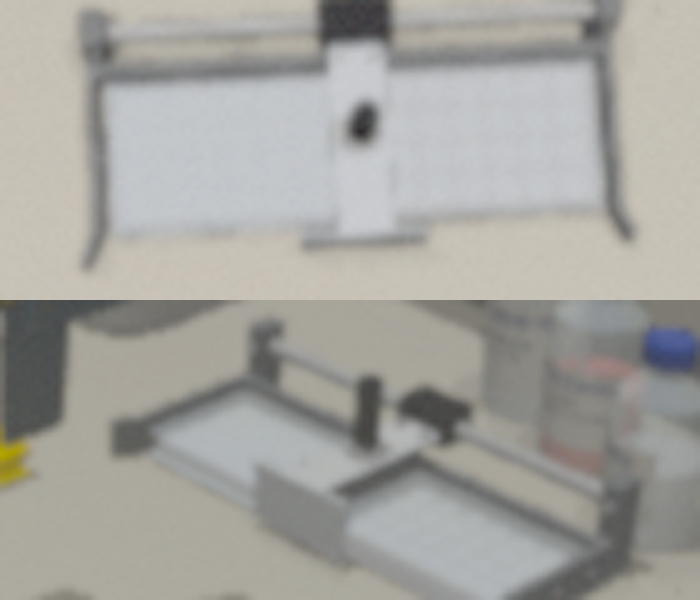

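Both plates are home with their front edges in line. The keeper's carriage is at (355,20), midway between the posts at (95,35) and (605,10). I'm handing in.

```bash
python3 -c "
from workcell import env
print(env.job_done())"
```

```text
the job is handed in; nothing more can be done
None
```

I slid the loose plate home into the free right bay and moved the keeper to the middle of its rail, about 1 mm off by the arm's reading. I handed the job in at about 20 s; no verdict came back.

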